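# Snap the big shaft retainer into the groove of a printer feed roller

### The job

Take the larger of the two spring retainers from the white slotted rack and snap it sideways over the roller shaft, mouth first, so that it sits fully home in the groove of the free shaft end; then let go of it. The roller has end float, so feel for the groove and do not force the retainer. Leave the smaller retainer in its slot and do not disturb the other things on the bench.

Things in the scene. Friction and masses are not known exactly. Their poses are not given: they have to be found in the camera images.
- retainer_boss (a point): Middle of two pivot bosses (8 mm diameter, flat ends, 16 mm over both) on the tab of the larger steel spring retainer, a C-shaped clip 102 mm long, 54 wide, 8 thick, 220 g. Axes: x lengthwise, +x to the mouth, -x to the tab's end (8 mm away); y across the thickness; z across the width. Starts on edge in a rack slot, x and y level, this point 41 mm up, tab standing out on the robot's side.
- retainer: The larger retainer; origin at its seat centre, 78 mm from the boss along +x. Tab 14 mm wide, from 36 to 86 mm on the -x side. Centre of mass 24 mm from the origin to the tab: pinched across the boss ends (fingers closing along y) with 3 to 5 N it swings about the bosses until the mouth hangs plumb, slipping up to 10 mm down the pads; with 40 N it is held stiffly.
- retainer_seat (a point): Same point and axes as body retainer: centre of the round seat, on the shaft's axis when the clip is home. The seat face meeting the groove's bottom is 13 mm from it towards the tab.
- retainer_mouth (a point): Point midway between the two sprung jaws' round nubs, 9 mm from the seat centre along +x. Nubs: 5 mm radius, centred 14 mm to either side along z, 18 mm free gap. The jaws end 7 mm beyond. Each jaw springs out by up to about 6 mm; 8 to 15 N of push snaps the nubs past the 26 mm groove core, after which the clip pulls itself home.
- shaft_line (a point): Point on the axis of the roller's shaft, 90 mm above the table, fixed to the unit's frame. x along the shaft: +x into the unit, -x to the free end, which points roughly at the robot. Free shaft 40 mm diameter, ending 31 to 55 mm to -x. Near side plate at +42 mm, its top 26 mm above the axis. The groove's middle lies anywhere from -12 to +12 mm along x, differently each time.
- unit: Roller unit: steel base, two upright side plates, black rubber roller of 60 mm diameter between them; fixed. Origin on the table 90 mm below shaft_line, same axes; reaches from -55 to +300 mm along x, 110 mm wide. The groove in the free shaft end is 12 mm wide, core 26 mm diameter. The roller's end float is stiff: it stays put under less than 80 N.
- shaft_top (a point): Top of the 40 mm shaft, 20 mm above shaft_line. Lowered mouth down beside the groove, the retainer's nubs stop on the shaft with its seat centre about 30 mm above the axis, and cannot be pushed over it. Over the groove it goes down freely to about 20 mm above the axis, and then needs the push.
- rack: White plastic rack on the table, 78 x 160 x 14 mm base, with two slots 12 mm wide along its x, at y = +46 and -46 mm; slot floor 14 mm and slot walls 42 mm above the table. Origin at the underside. One retainer in each slot, which one is which varies.
- small_retainer: The smaller steel retainer, 75 mm long and 40 mm wide, 7 mm thick, on edge in the other slot of the rack; not for this shaft, stays there. Origin at its seat centre, 34 mm above the table; the tab end is 59 mm from it.
- screwdriver: Black-handled screwdriver 200 mm long lying on the bench between rack and unit; bystander.
- gear: Grey plastic gear, 58 mm across, 26 mm high, standing flat on the bench; bystander.
- cleaner: White plastic bottle, 60 mm across, 140 mm high, standing far to the left; bystander.
Mind the look-alikes: they are no part of the job. What is shaped like the retainer but orange or yellow is not meant.

How it is judged:
By the outcome, as a careful person would: the job done as asked, in the order asked, and still so for the second after the job is handed in, with the robot touching nothing.
It also fails if it takes over 72 s, if anything falls off the work surface, if the arm or the gripper's body presses on something with over 40 N, if the wrist force passes 120 N, or if a joint passes its speed limit or range.

### The arm

A 6-joint arm with a two-finger parallel gripper is mounted at the origin on the work surface. World frame = base frame: x ahead of the robot, y to its left, z up, the work surface at z = 0. Lengths are in mm, angles in rad, forces in N, time in s.
With the tool pointing down it reaches from about 350 to 975 mm from the base axis. Payload 7.1 kg.
Tool frame: the origin (TCP) lies at the very end of the fingers, on their centre line; the grasp point (between the pads) lies 19 mm behind it; z points along the fingers, y is the line along which they close (so a half turn about z gives the same grasp; the last joint's range is limited). The gripper opens to 88 mm and grips with 3 to 60 N. Pads are 20 mm wide; open, the fingers measure 115 mm over their backs; the gripper's body (75 mm by 178 mm) begins 61 mm behind the grasp point.
Start: joints at [-1.316, 0.423, 1.63, -0, 1.089, -0.019], TCP at [169.013, -601.697, 222.675] pointing down, gripper open.
Joint ranges: [-3, 3], [-0.9, 2.11], [0.09, 2.58], [-1.31, 4.45], [0.11, 2.69], [-2.54, 2.54]. Speed limits (rad/s): [2.39, 2.39, 3.01, 3.14, 3.14, 3.14].

### API

Orientations are given as a rotation vector (axis times angle).
In Python, from workcell import * gives the robot as it stands.
- The arm moves only by the tool step_arm, never from a script. Its argument "deltas" is a list of rows, each a list of 3 entries, a list of its own where there are three numbers: the shift along the tool's x, y, z in units of 300 mm (1.0 is 300 mm), then the turn, a rotation vector about the tool's x, y, z in units of 1.5 rad (1.0 is 1.5 rad), then the gripper command: -1 is shut, 1 is fully open, values between are in proportion. In form: [[[dx, dy, dz], [rx, ry, rz], gripper], ...]. A call has 1 to 20 rows; each row is the pose to reach, as a shift and turn from the pose commanded when the call began, along the tool's axes at that moment; what a row does not reach only later rows make up. A row lasts 1/12 s, in which the tool goes at most 41.7 mm and 7.16 degrees, less where a joint would pass 70% of its speed; a pose out of reach is approached as far as the arm can. A call with a number of a shift or a turn outside -1 to 1 is refused whole. A call with a gripper value outside its range is refused whole. The fingers move at their own pace and stop on an object; the grip force is fixed at half the most. Time passes only in rows, so rows that repeat a pose let the fingers close. It gives the time, the measured TCP pose, the force, the opening and the grip force at its end, in the units of the state.
- get_obs(): the state, without advancing time (a new reading comes with each control period).
- get_image(name): name is "side" or "top"; returns a dict with "pixels" (400x640x3 uint8, red, green, blue), "fx", "fy", "cx", "cy" (pixels), "T" (4x4, takes a point from camera to world coordinates). Camera axes: x right, y down, z forward; pixel columns grow to the right and rows downward; lengths in mm; the calibration is good to about 2 mm. A picture is of the moment at which its call begins. There is no depth.
- close_job(): hands the job in; it is judged then, once.
The state is a dict: "t": time; "qpos": joint angles; "qvel": joint speeds; "joint_torque": joint torques, N m; "ee_pos": TCP position; "orientation": TCP orientation; "ft_force": force on the tool from outside, world axes, zero at the start; "moment": the same for the moment, N m; "width": finger opening in mm; "grasp_force": force on a finger pad.
Only numpy, scipy, OpenCV 4.12 (cv2) and the standard library are available. Lean on these libraries where they do the work, as an engineer would, in place of code of your own. Each camera call takes 0.05 s, during which the arm holds its last target. There are 200 camera calls.

## Working session

There is one attempt and no reset: what is moved stays moved. The work goes in short steps, Python scripts to look and compute and a tool call to move; the robot and the scene stay as the last step left them, time stands still between calls to the robot, and variables do not carry over. Pictures are saved under pics/ and viewed, at most 10 in all, crops included, and the job is handed in when it is done.

Besides the shell and the picture viewer there is one more tool, called after "Emit:" as name([rows], argument=value, ...), one row to a line, values as JSON. step_arm: Moves the arm, as the interface text tells. Its arguments: {"type":"object","properties":{"deltas":{"type":"array","items":{"type":"array"}}},"required":["deltas"]}

```bash
mkdir -p pics; ls; python3 - <<'E'
from workcell import *
import cv2,numpy as np
for n in("side","top"):
    d=get_image(n); cv2.imwrite(f"pics/{n}0.png",d["pixels"][:,:,::-1]); print(n,d["fx"],d["fy"],d["cx"],d["cy"],np.round(d["T"],3).tolist())
o=get_obs();print(o)
E
```

```text
pics
side 408.97483316466105 408.97483316466105 313.864460326794 199.5546874610849 [[-0.899, -0.253, 0.358, 139.291], [-0.438, 0.515, -0.736, 876.122], [0.002, -0.819, -0.574, 706.336], [0.0, 0.0, 0.0, 1.0]]
top 508.4374981133631 508.4374981133631 317.86969251127846 197.68498952876325 [[-0.009, -0.991, 0.134, 359.057], [-1.0, 0.007, -0.009, 95.804], [0.008, -0.134, -0.991, 1188.405], [0.0, 0.0, 0.0, 1.0]]
{'t': 0.1, 'qpos': array([-1.31602206e+00,  4.23773132e-01,  1.63059773e+00, -2.18078244e-05,
        1.08857752e+00, -1.89926580e-02]), 'qvel': array([-0.00051098, -0.00152468, -0.00163192,  0.00064266, -0.0010282 ,
       -0.00056573]), 'joint_torque': array([ 1.31458473e-03, -5.45609379e+01, -2.74325716e+01,  6.45842752e-02,
        1.88010838e-02, -2.84562321e-05]), 'ee_pos': array([ 168.87465698, -601.24281491,  221.98021001]), 'orientation': array([-3.11087279e+00, -4.28522752e-01,  2.80483658e-04]), 'ft_force': array([-0.07874383,  0.17541298,  0.89239059]), 'moment': array([-2.31044763e-02, -2.42941197e-02,  3.11502316e-05]), 'grasp_force': 0.0, 'width': 87.72709756655557}
```

View pics/side0.png

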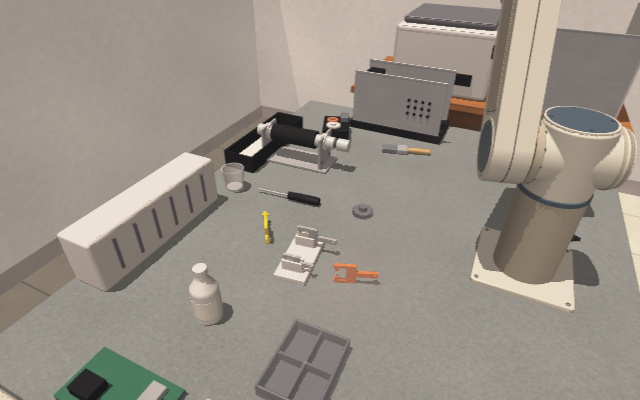

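View pics/top0.png

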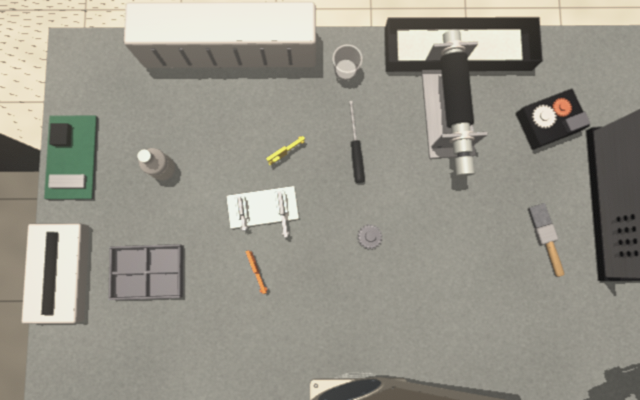

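The top view shows the white rack at (262,207). It holds a clip at (242,212) and a longer one at (284,213); the yellow one at (286,150) and the orange one at (257,272) are decoys. The shaft's free end is at about (463,160). The clip at (284,213) looks like the larger one, so I'll enlarge crops to confirm that.

```bash
python3 - <<'E'
import cv2,numpy as np
t=cv2.imread("pics/top0.png");s=cv2.imread("pics/side0.png")
r=lambda im,x,y,w,h,k:cv2.resize(im[y:y+h,x:x+w],None,fx=k,fy=k,interpolation=cv2.INTER_CUBIC)
cv2.imwrite("pics/c_rack.png",np.vstack([r(t,215,180,100,66,6)[:300*2],])) 
a=r(t,220,180,80,60,5);b=r(t,420,110,80,70,5)[:300]
c=r(s,270,220,80,60,5);d=r(s,290,120,80,60,5)
cv2.imwrite("pics/c0.png",np.vstack([np.hstack([a,b]),np.hstack([c,d])]))
E
```

```text
(no output)
```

View pics/c0.png

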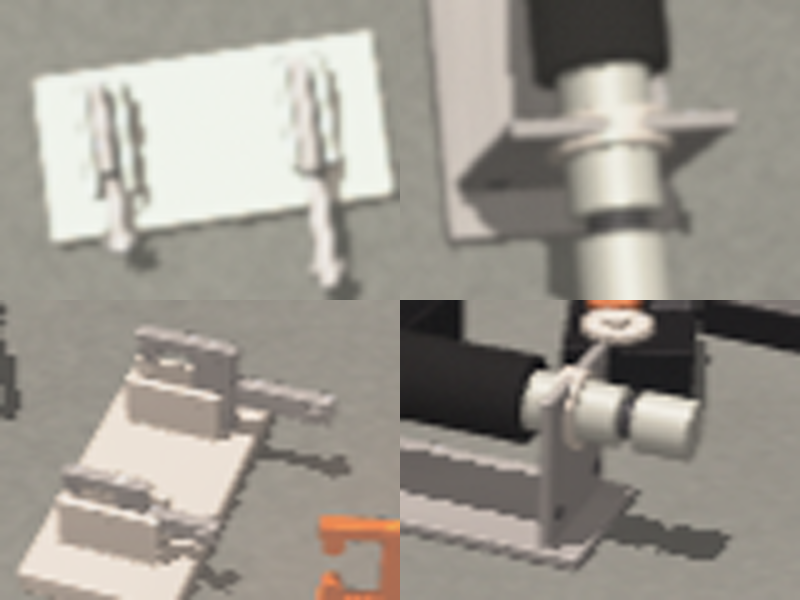

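Two clips sit in the rack. The one at top (284,213), side (308,240) is clearly longer, and its tab reaches further towards the robot, so it's the larger retainer. Its boss is at about top (285.4,234). The shaft groove is at top (464,153.6) and side (335,142.4).

```bash
cat > h.py <<'E'
import numpy as np,cv2
from scipy.spatial.transform import Rotation as R
C={"side":(408.975,313.864,199.555,np.array([[-0.899,-0.253,0.358,139.291],[-0.438,0.515,-0.736,876.122],[0.002,-0.819,-0.574,706.336],[0,0,0,1]])),
"top":(508.437,317.87,197.685,np.array([[-0.009,-0.991,0.134,359.057],[-1,0.007,-0.009,95.804],[0.008,-0.134,-0.991,1188.405],[0,0,0,1]]))}
def at(n,u,v,z):
    f,cx,cy,T=C[n];d=T[:3,:3]@[(u-cx)/f,(v-cy)/f,1];return T[:3,3]+d*(z-T[2,3])/d[2]
def px(n,p):
    f,cx,cy,T=C[n];c=np.linalg.inv(T)@np.r_[p,1];return c[:2]/c[2]*f+[cx,cy]
E
python3 - <<'E'
from h import *
np.set_printoptions(precision=1,suppress=True)
A=lambda cx,cy,z:at("top",220+cx/5,180+cy/5,z)
B=lambda cx,cy,z:at("top",420+(cx-400)/5,110+cy/5,z)
k=[A(35,78,14),A(372,30,14),A(397,190,14),A(52,242,14)]
print(*k); 
for i in range(4):
  d=k[(i+1)%4]-k[i];print(np.linalg.norm(d),np.degrees(np.arctan2(d[1],d[0])))
print("boss",A(327,270,41), "side ",at("side",270+ 325/5,220+100/5,41), "jawfront",A(303,65,60))
print("groove top",B(620,218,103),"side z103?",at("side",335,140,100))
for c in [(570,185),(662,185),(583,290),(668,290)]: print(B(*c,90))
print("far end",at("top",455,36,90),"near end centre", at("top",464.5,174,90))
E
python3 - <<'E'
import cv2,numpy as np
t=cv2.imread("pics/top0.png")
cv2.imwrite("pics/c1.png",cv2.resize(t[25:185,410:510],None,fx=3.75,fy=3.75,interpolation=cv2.INTER_CUBIC))
E
```

```text
[524.4 296.7  14. ] [545.9 139.8  14. ] [470.7 128.3  14. ] [447.9 287.7  14. ]
158.40922618173454 -82.2293130586152
76.03145991237125 -171.34808899474865
160.96830997824287 98.13863194571364
77.06864647944894 6.7399084759276535
boss [432.2 159.3  41. ] side  [430.4 157.1  41. ] jawfront [522.9 169.   60. ]
groove top [ 600.5 -234.1  103. ] side z103? [ 603.9 -235.7  100. ]
[ 618.5 -216.6   90. ]
[ 618.2 -257.4   90. ]
[ 571.1 -220.2   90. ]
[ 570.9 -257.8   90. ]
far end [ 877.6 -230.3   90. ] near end centre [ 557.6 -237.1   90. ]
```

View pics/c1.png

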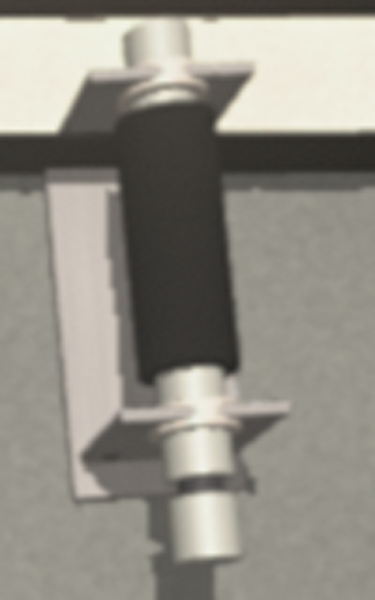

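The crop shows the dark groove band between rows 476 and 492 (x≈203), which is px (464.1,154). The shaft's near end is at px (465.3,173) and its far end at px (451.6,38). Next I'll work out the shaft yaw and the first move.

```bash
cat >> h.py <<'E'
def pose(yaw_y,tilt=0):
    # tool down, tool y at heading yaw_y (deg)
    a=np.radians(yaw_y);y=np.array([np.cos(a),np.sin(a),0]);z=np.array([0,0,-1.]);return R.from_matrix(np.c_[np.cross(y,z),y,z])
def need(p,yaw_y=None):
    from workcell import get_obs
    o=get_obs();r0=R.from_rotvec(o["orientation"]);m=r0.as_matrix()
    print("pos",np.round(o["ee_pos"],1),"yaw_y",np.round(np.degrees(np.arctan2(m[1,1],m[0,1])),2),"t",round(o["t"],2),"w",round(o["width"],2),"gf",round(o["grasp_force"],1),"F",np.round(o["ft_force"],1))
    rv=np.zeros(3) if yaw_y is None else (r0.inv()*pose(yaw_y)).as_rotvec()
    print("shift",np.round(m.T@(np.array(p)-o["ee_pos"])/300,4),"turn",np.round(rv/1.5,4))
E
python3 - <<'E'
from h import *
np.set_printoptions(precision=1,suppress=True)
P=[at("top",410+x/3.75,25+y/3.75,90) for x,y in [(156,50),(167,110),(188,375),(199.5,465),(207,530),(208,555)]]
P=np.array(P);print(P)
k=np.polyfit(P[:,0],P[:,1],1);print("yaw",np.degrees(np.arctan(k[0])),"y at 600",np.polyval(k,600))
print("groove near edge z110",at("top",464.1,156.2,110),"far z110",at("top",464.1,151.9,110),"far z103",at("top",464.1,151.9,103))
need([420,-200,250],11);need([432,159.3,130],97.8)
E
```

```text
[[ 872.  -222.3   90. ]
 [ 833.7 -227.3   90. ]
 [ 668.5 -232.5   90. ]
 [ 613.8 -236.8   90. ]
 [ 574.7 -239.4   90. ]
 [ 559.8 -239.3   90. ]]
yaw 2.9220936743973636 y at 600 -237.3767261919351
groove near edge z110 [ 593.2 -232.   110. ] far z110 [ 602.7 -232.4  110. ] far z103 [ 604.3 -234.5  103. ]
pos [ 168.9 -601.2  222. ] yaw_y -74.31 t 0.1 w 87.73 gf 0.0 F [-0.1  0.2  0.9]
shift [ 1.2 -1.1 -0.1] turn [-0. -0. -1.]
pos [ 168.9 -601.2  222. ] yaw_y -74.31 t 0.1 w 87.73 gf 0.0 F [-0.1  0.2  0.9]
shift [ 1.5 -2.2  0.3] turn [-0. -0. -2.]
```

Emit:
step_arm([
  [[1.0, -0.9, -0.1], [0, 0, -0.95], 0.2],
  [[1.0, -0.9, -0.1], [0, 0, -0.95], 0.2],
  [[1.0, -0.9, -0.1], [0, 0, -0.95], 0.2],
  [[1.0, -0.9, -0.1], [0, 0, -0.95], 0.2],
  [[1.0, -0.9, -0.1], [0, 0, -0.95], 0.2],
  [[1.0, -0.9, -0.1], [0, 0, -0.95], 0.2],
  [[1.0, -0.9, -0.1], [0, 0, -0.95], 0.2],
  [[1.0, -0.9, -0.1], [0, 0, -0.95], 0.2],
  [[1.0, -0.9, -0.1], [0, 0, -0.95], 0.2],
  [[1.0, -0.9, -0.1], [0, 0, -0.95], 0.2],
  [[1.0, -0.9, -0.1], [0, 0, -0.95], 0.2],
  [[1.0, -0.9, -0.1], [0, 0, -0.95], 0.2],
  [[1.0, -0.9, -0.1], [0, 0, -0.95], 0.2],
])

```text
t: 1.18
ee_pos: [385.1, -259.8, 252.6]
orientation: [-2.07, -2.362, 0.0]
ft_force: [-0.9, -0.6, 0.4]
width: 52.3
grasp_force: 0.0
```

```bash
python3 -c "
from h import *
need([432,159.3,120],97.8)"
```

```text
pos [ 385.1 -259.8  252.6] yaw_y 7.54 t 1.18 w 52.31 gf 0.0 F [-0.9 -0.6  0.4]
shift [1.3643 0.3385 0.442 ] turn [-0.0000e+00 -3.0000e-04 -1.0502e+00]
```

Emit:
step_arm([
  [[1.0, 0.3, 0.2], [0, 0, -1.0], 0.2],
  [[1.0, 0.3, 0.2], [0, 0, -1.0], 0.2],
  [[1.0, 0.3, 0.2], [0, 0, -1.0], 0.2],
  [[1.0, 0.3, 0.2], [0, 0, -1.0], 0.2],
  [[1.0, 0.3, 0.2], [0, 0, -1.0], 0.2],
  [[1.0, 0.3, 0.2], [0, 0, -1.0], 0.2],
  [[1.0, 0.3, 0.2], [0, 0, -1.0], 0.2],
  [[1.0, 0.3, 0.2], [0, 0, -1.0], 0.2],
  [[1.0, 0.3, 0.2], [0, 0, -1.0], 0.2],
  [[1.0, 0.3, 0.2], [0, 0, -1.0], 0.2],
  [[1.0, 0.3, 0.2], [0, 0, -1.0], 0.2],
  [[1.0, 0.3, 0.2], [0, 0, -1.0], 0.2],
  [[1.0, 0.3, 0.2], [0, 0, -1.0], 0.2],
])

```text
t: 2.27
ee_pos: [435.7, 48.2, 192.5]
orientation: [0.093, -3.14, 0.0]
ft_force: [-0.3, -0.4, -0.4]
width: 52.7
grasp_force: 0.0
```

```bash
python3 -c "
from h import *
need([431.5,158.8,80],97.8)"
```

```text
pos [435.7  48.2 192.5] yaw_y 93.4 t 2.27 w 52.73 gf 0.0 F [-0.3 -0.4 -0.4]
shift [-0.0081  0.369   0.3749] turn [ 0.     -0.0004 -0.0512]
```

Emit:
step_arm([
  [[-0.008, 0.369, 0.1], [0, 0, -0.051], 0.2],
  [[-0.008, 0.369, 0.1], [0, 0, -0.051], 0.2],
  [[-0.008, 0.369, 0.25], [0, 0, -0.051], 0.2],
  [[-0.008, 0.369, 0.375], [0, 0, -0.051], 0.2],
  [[-0.008, 0.369, 0.375], [0, 0, -0.051], 0.2],
  [[-0.008, 0.369, 0.375], [0, 0, -0.051], 0.2],
  [[-0.008, 0.369, 0.375], [0, 0, -0.051], 0.2],
])

```text
t: 2.85
ee_pos: [431.4, 158.7, 79.7]
orientation: [0.204, -3.133, 0.001]
ft_force: [-0.3, -0.5, 0.5]
width: 52.4
grasp_force: 0.0
```

```bash
python3 - <<'E'
from h import *
from workcell import *
need([431.5,158.8,18],97.8)
i={n:get_image(n)["pixels"][:,:,::-1] for n in("side","top")}
r=lambda im,x,y,w,h,k:cv2.resize(im[y:y+h,x:x+w],None,fx=k,fy=k,interpolation=cv2.INTER_CUBIC)
cv2.imwrite("pics/c2.png",np.hstack([r(i["top"],245,180,80,100,5),r(i["side"],270,180,80,100,5)]))
E
```

```text
pos [431.4 158.7  79.7] yaw_y 97.45 t 2.85 w 52.44 gf 0.0 F [-0.3 -0.5  0.5]
shift [-0.0007  0.0003  0.2055] turn [-0.0003 -0.0015 -0.004 ]
```

View pics/c2.png

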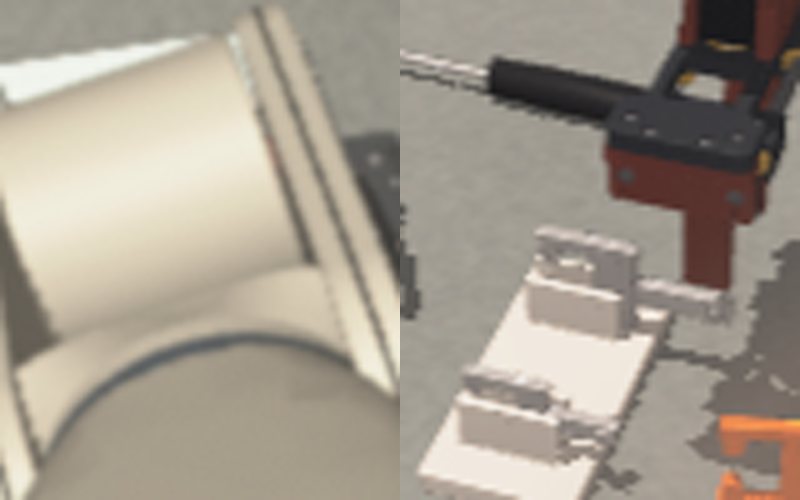

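The side crop shows the gripper's near finger straight above the tab end. The boss is at about crop (722,297), which is px (334.5,239.5) and agrees with the plan. I'll descend and close gently.

Emit:
step_arm([
  [[0, 0, 0.1], [0, 0, 0], 0.2],
  [[0, 0, 0.17], [0, 0, -0.004], 0.0],
  [[0, 0, 0.2], [0, 0, -0.004], -0.3],
  [[0, 0, 0.205], [0, 0, -0.004], -0.5],
  [[0, 0, 0.205], [0, 0, -0.004], -0.58],
  [[0, 0, 0.205], [0, 0, -0.004], -0.6],
  [[0, 0, 0.205], [0, 0, -0.004], -0.62],
  [[0, 0, 0.205], [0, 0, -0.004], -0.635],
  [[0, 0, 0.205], [0, 0, -0.004], -0.645],
  [[0, 0, 0.205], [0, 0, -0.004], -0.645],
  [[0, 0, 0.205], [0, 0, -0.004], -0.645],
])

```text
t: 3.87
ee_pos: [432.2, 159.2, 19.0]
orientation: [-0.219, 3.133, 0.0]
ft_force: [-0.7, -0.3, 0.8]
width: 15.7
grasp_force: 7.7
```

```bash
python3 -c "
from h import *
need([431.5,158.8,18],97.8)"
```

```text
pos [432.2 159.2  19. ] yaw_y 98.01 t 3.87 w 15.69 gf 7.7 F [-0.7 -0.3  0.8]
shift [ 0.0025 -0.001   0.0033] turn [0.0001 0.0006 0.0024]
```

Emit:
step_arm([
  [[0, 0, 0], [0, 0, 0], -0.9],
  [[0, 0, 0], [0, 0, 0], -0.9],
  [[0, 0, 0], [0, 0, 0], -0.9],
  [[0, 0, -0.03], [0, 0, 0], -0.9],
  [[0, 0, -0.07], [0, 0, 0], -0.9],
  [[0, 0, -0.12], [0, 0, 0], -0.9],
  [[0, 0, -0.2], [0, 0, 0], -0.9],
  [[0, 0, -0.3], [0, 0, 0], -0.9],
  [[0, 0, -0.4], [0, 0, 0], -0.9],
  [[0, 0, -0.48], [0, 0, 0], -0.9],
  [[0, 0, -0.53], [0, 0, 0], -0.9],
  [[0, 0, -0.55], [0, 0, 0], -0.9],
  [[0, 0, -0.55], [0, 0, 0], -0.9],
])

```text
t: 4.95
ee_pos: [432.2, 159.2, 185.0]
orientation: [-0.219, 3.132, 0.001]
ft_force: [-0.6, -0.1, -2.0]
width: 15.0
grasp_force: 30.0
```

```bash
python3 - <<'E'
from h import *
from workcell import *
need([431.5,158.8,18],97.8)
i={n:get_image(n)["pixels"][:,:,::-1] for n in("side",)}
r=lambda im,x,y,w,h,k:cv2.resize(im[y:y+h,x:x+w],None,fx=k,fy=k,interpolation=cv2.INTER_CUBIC)
cv2.imwrite("pics/c3.png",r(i["side"],265,130,120,150,4))
E
```

```text
pos [432.2 159.2 185. ] yaw_y 98.0 t 4.95 w 14.98 gf 30.0 F [-0.6 -0.1 -2. ]
shift [ 0.0036 -0.0011  0.5567] turn [0.0003 0.0014 0.0024]
```

View pics/c3.png

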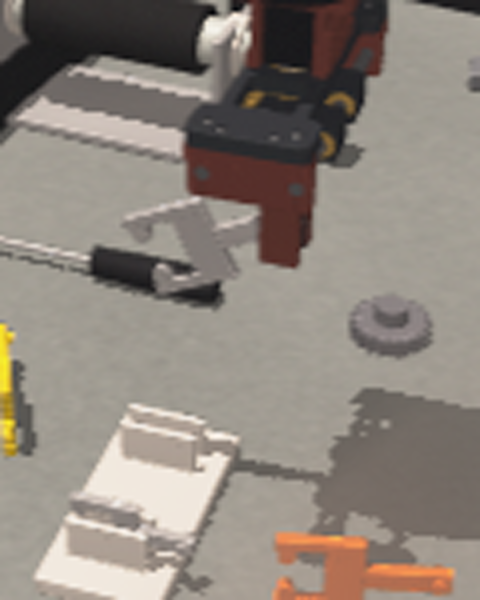

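The side crop shows the large clip lifted clear of the rack and pinched at the bosses, its mouth sagging partway (around crop (150,250)). The small retainer is still in its slot. I'll ease the grip so the clip swings plumb.

Emit:
step_arm([
  [[0, 0, 0], [0, 0, 0], -0.66],
  [[0, 0, 0], [0, 0, 0], -0.65],
  [[0, 0, 0], [0, 0, 0], -0.645],
  [[0, 0, 0], [0, 0, 0], -0.645],
  [[0, 0, 0], [0, 0, 0], -0.645],
  [[0, 0, 0], [0, 0, 0], -0.645],
  [[0, 0, 0], [0, 0, 0], -0.645],
  [[0, 0, 0], [0, 0, 0], -0.645],
  [[0, 0, 0], [0, 0, 0], -0.645],
  [[0, 0, 0], [0, 0, 0], -0.645],
  [[0, 0, 0], [0, 0, 0], -0.645],
  [[0, 0, 0], [0, 0, 0], -0.645],
])

```text
t: 6.0
ee_pos: [431.9, 159.0, 183.7]
orientation: [-0.219, 3.134, 0.0]
ft_force: [-0.0, -0.0, -2.2]
width: 16.0
grasp_force: 7.8
```

```bash
python3 - <<'E'
from h import *
from workcell import *
need([431.5,158.8,18],97.8)
i={n:get_image(n)["pixels"][:,:,::-1] for n in("side",)}
r=lambda im,x,y,w,h,k:cv2.resize(im[y:y+h,x:x+w],None,fx=k,fy=k,interpolation=cv2.INTER_CUBIC)
cv2.imwrite("pics/c4.png",r(i["side"],285,150,80,100,6))
E
```

```text
pos [431.9 159.  183.7] yaw_y 98.01 t 6.0 w 15.97 gf 7.8 F [-0.  -0.  -2.2]
shift [ 0.0015 -0.0006  0.5524] turn [-0.      0.0001  0.0024]
```

View pics/c4.png

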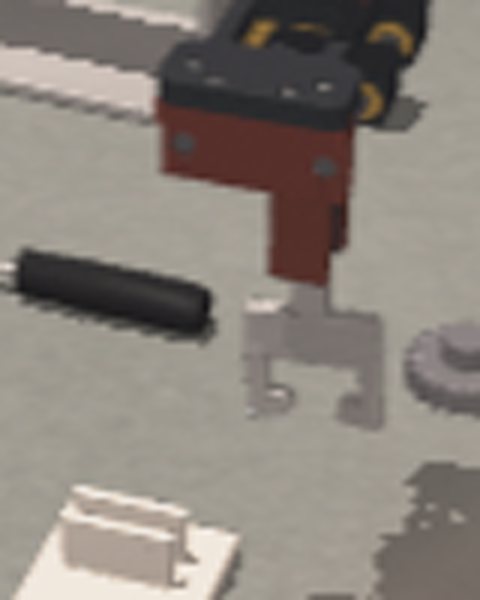

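The side crop shows the clip hanging mouth down. Its jaw ends are at crop (250,418) and (380,430), px (326.7,219.7) and (348.3,221.7). I'll compute the slip and plumbness, then plan the transfer.

```bash
python3 - <<'E'
from h import *
np.set_printoptions(precision=1,suppress=True)
ux=np.array([np.cos(np.radians(8)),np.sin(np.radians(8)),0]);b=np.array([432,159,183.7+22])
n=np.array([-ux[1],ux[0],0])
for s in(0,4,8,12):
  c=b-[0,0,s]
  print(s,"tips L/R",*[px("side",c-[0,0,94]+k*27*ux+4*n) for k in(1,-1)],"shoulder",px("side",c-[0,0,36]+27*ux+4*n),px("side",c-[0,0,36]-27*ux+4*n))
need([599,-237,260],2.9)
E
```

```text
0 tips L/R [323.7 216.5] [345.6 220.8] shoulder [324.1 196.5] [346.8 200.7]
4 tips L/R [323.6 217.8] [345.5 222.2] shoulder [324. 198.] [346.7 202.2]
8 tips L/R [323.6 219.1] [345.4 223.5] shoulder [324.  199.4] [346.6 203.6]
12 tips L/R [323.6 220.4] [345.3 224.8] shoulder [324.  200.8] [346.5 205. ]
pos [431.9 159.1 183.7] yaw_y 98.01 t 6.05 w 15.83 gf 7.8 F [ 0.  -0.8 -2.3]
shift [-0.4 -1.4 -0.3] turn [0.  0.  1.1]
```

The clip is tilted about 5° past plumb (mouth towards the robot) and has slipped about 4 mm. I'll lighten the grip slightly to let it settle.

Emit:
step_arm([
  [[0, 0, 0], [0, 0, 0], -0.642],
  [[0, 0, 0], [0, 0, 0], -0.64],
  [[0, 0, 0], [0, 0, 0], -0.64],
  [[0, 0, 0], [0, 0, 0], -0.64],
  [[0, 0, 0], [0, 0, 0], -0.64],
  [[0, 0, 0], [0, 0, 0], -0.64],
  [[0, 0, 0], [0, 0, 0], -0.64],
  [[0, 0, 0], [0, 0, 0], -0.64],
  [[0, 0, 0], [0, 0, 0], -0.64],
  [[0, 0, 0], [0, 0, 0], -0.64],
])

```text
t: 6.88
ee_pos: [431.9, 159.0, 183.7]
orientation: [-0.219, 3.134, -0.0]
ft_force: [-0.2, -0.5, -2.0]
width: 15.8
grasp_force: 3.7
```

```bash
python3 - <<'E'
from h import *
from workcell import *
need([599,-237,260],2.9)
i={n:get_image(n)["pixels"][:,:,::-1] for n in("side",)}
r=lambda im,x,y,w,h,k:cv2.resize(im[y:y+h,x:x+w],None,fx=k,fy=k,interpolation=cv2.INTER_CUBIC)
cv2.imwrite("pics/c5.png",r(i["side"],310,180,60,60,10))
E
```

```text
pos [431.9 159.  183.7] yaw_y 98.0 t 6.88 w 15.78 gf 3.7 F [-0.2 -0.5 -2. ]
shift [-0.3678 -1.3848 -0.2544] turn [0.     0.     1.1066]
```

View pics/c5.png

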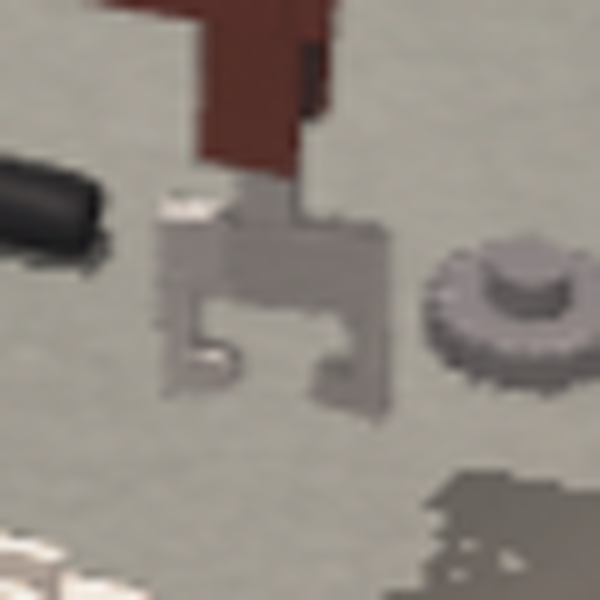

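The clip still hangs about 4° off plumb because of pivot friction: tips at px (326.8,219.5) and (348.8,221.8). I'll grip firmly, carry it smoothly over, and take the tilt out with the tool.

Emit:
step_arm([
  [[0, 0, 0], [0, 0, 0], -0.9],
  [[0, 0, 0], [0, 0, 0], -0.9],
  [[0, 0, 0], [0, 0, 0], -0.9],
  [[-0.0, -0.0, -0.03], [0, 0, 0], -0.9],
  [[-0.01, -0.03, -0.08], [0, 0, 0.02], -0.9],
  [[-0.02, -0.08, -0.13], [0, 0, 0.06], -0.9],
  [[-0.04, -0.14, -0.18], [0, 0, 0.11], -0.9],
  [[-0.055, -0.21, -0.22], [0, 0, 0.16], -0.9],
  [[-0.075, -0.28, -0.25], [0, 0, 0.22], -0.9],
  [[-0.09, -0.35, -0.25], [0, 0, 0.28], -0.9],
  [[-0.11, -0.42, -0.25], [0, 0, 0.34], -0.9],
  [[-0.13, -0.49, -0.25], [0, 0, 0.4], -0.9],
  [[-0.15, -0.56, -0.25], [0, 0, 0.46], -0.9],
  [[-0.165, -0.63, -0.25], [0, 0, 0.52], -0.9],
  [[-0.185, -0.7, -0.25], [0, 0, 0.58], -0.9],
  [[-0.2, -0.77, -0.25], [0, 0, 0.64], -0.9],
  [[-0.22, -0.83, -0.25], [0, 0, 0.69], -0.9],
  [[-0.23, -0.87, -0.25], [0, 0, 0.72], -0.9],
  [[-0.24, -0.89, -0.25], [0, 0, 0.74], -0.9],
  [[-0.24, -0.89, -0.25], [0, 0, 0.74], -0.9],
])

```text
t: 8.6
ee_pos: [541.0, -96.3, 259.1]
orientation: [1.468, 2.777, 0.0]
ft_force: [0.7, 1.1, -2.6]
width: 15.0
grasp_force: 30.0
```

```bash
sed -i 's/rv=np.zeros(3) if yaw_y is None else (r0.inv()\*pose(yaw_y))/rv=np.zeros(3) if yaw_y is None else (r0.inv()*pose(yaw_y)*R.from_rotvec([0,tilt,0]))/; s/def need(p,yaw_y=None)/def need(p,yaw_y=None,tilt=0)/' h.py; python3 -c "
from h import *
need([599,-238.5,260],2.9,-0.07)"
```

```text
pos [541.  -96.3 259.1] yaw_y 34.28 t 8.6 w 15.04 gf 30.0 F [ 0.7  1.1 -2.6]
shift [-0.5007 -0.1073 -0.0026] turn [ 0.0132 -0.0452  0.365 ]
```

Emit:
step_arm([
  [[-0.02, -0.005, 0], [0, 0, 0.015], -0.9],
  [[-0.05, -0.01, 0], [0.001, -0.004, 0.04], -0.9],
  [[-0.1, -0.02, 0], [0.003, -0.01, 0.07], -0.9],
  [[-0.15, -0.03, 0], [0.005, -0.015, 0.11], -0.9],
  [[-0.2, -0.04, 0], [0.006, -0.02, 0.15], -0.9],
  [[-0.25, -0.05, 0], [0.007, -0.025, 0.19], -0.9],
  [[-0.3, -0.065, 0], [0.009, -0.03, 0.23], -0.9],
  [[-0.35, -0.075, 0], [0.01, -0.035, 0.27], -0.9],
  [[-0.4, -0.085, 0], [0.012, -0.04, 0.31], -0.9],
  [[-0.45, -0.097, 0], [0.013, -0.043, 0.34], -0.9],
  [[-0.48, -0.103, 0], [0.013, -0.045, 0.355], -0.9],
  [[-0.5, -0.107, 0], [0.013, -0.045, 0.365], -0.9],
  [[-0.5, -0.107, 0], [0.013, -0.045, 0.365], -0.9],
  [[-0.5, -0.107, 0], [0.013, -0.045, 0.365], -0.9],
])

```text
t: 9.77
ee_pos: [598.4, -236.7, 258.5]
orientation: [2.127, 2.244, -0.074]
ft_force: [-0.4, 0.6, -1.4]
width: 15.2
grasp_force: 30.0
```

```bash
python3 - <<'E'
from h import *
from workcell import *
need([599,-238.5,170],2.9,-0.07)
i={n:get_image(n)["pixels"][:,:,::-1] for n in("side","top")}
r=lambda im,x,y,w,h,k:cv2.resize(im[y:y+h,x:x+w],None,fx=k,fy=k,interpolation=cv2.INTER_CUBIC)
cv2.imwrite("pics/c6.png",np.hstack([r(i["side"],295,80,80,100,5),r(i["top"],425,100,80,100,5)]))
E
```

```text
pos [ 598.4 -236.7  258.5] yaw_y 3.07 t 9.77 w 15.24 gf 30.0 F [-0.4  0.6 -1.4]
shift [0.0143 0.0021 0.2947] turn [-0.0006 -0.0008  0.002 ]
```

View pics/c6.png

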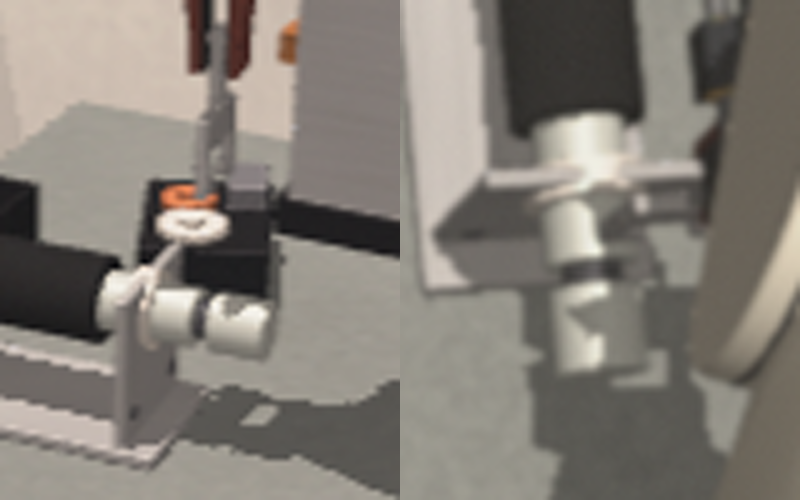

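The side crop shows the clip edge-on with its jaw tips at crop (203,197), px (335.6,119.4), straight above the dark groove at crop (203,318), px (335.6,143.6). In the top view the arm stands to the right of the shaft and the groove is still visible at crop (590,270), px (463,154).

```bash
python3 - <<'E'
from h import *
np.set_printoptions(precision=1,suppress=True)
for x in(590,594,598,602):
  print(x,"groove core front",px("side",[x,-237+6,103]),px("side",[x,-224,92]),"top",px("top",[x,-237,103]),"tips +y/-y",px("side",[x,-210,183]),px("side",[x,-264,183]),"mid",px("side",[x,-237,183]),px("top",[x,-237,183]),px("side",[x,-210,241]))
E
```

```text
590 groove core front [338.4 140.6] [337.4 144.6] top [465.5 158.3] tips +y/-y [336.7 120. ] [343.4 113.7] mid [340.1 116.8] [477.2 150. ] [337.3 102.1]
594 groove core front [337.3 140.4] [336.3 144.3] top [465.4 156.5] tips +y/-y [335.5 119.8] [342.2 113.5] mid [338.9 116.6] [477.1 148. ] [336.1 101.9]
598 groove core front [336.1 140.1] [335.2 144.1] top [465.4 154.7] tips +y/-y [334.3 119.6] [341.1 113.3] mid [337.7 116.4] [477.  146.1] [334.9 101.6]
602 groove core front [335.  139.9] [334.  143.8] top [465.3 152.9] tips +y/-y [333.1 119.3] [339.9 113.1] mid [336.6 116.1] [476.9 144.2] [333.6 101.4]
```

Emit:
step_arm([
  [[0.0, 0.001, 0.05], [0, 0, 0], -0.9],
  [[0.003, 0.002, 0.12], [0, 0, 0.002], -0.9],
  [[0.007, 0.002, 0.18], [0, 0, 0.002], -0.9],
  [[0.01, 0.002, 0.22], [0, 0, 0.002], -0.9],
  [[0.011, 0.002, 0.235], [0, 0, 0.002], -0.9],
  [[0.011, 0.002, 0.243], [0, 0, 0.002], -0.9],
  [[0.012, 0.002, 0.25], [0, 0, 0.002], -0.9],
  [[0.012, 0.002, 0.25], [0, 0, 0.002], -0.9],
])

```text
t: 10.53
ee_pos: [599.7, -238.8, 184.2]
orientation: [2.13, 2.239, -0.074]
ft_force: [0.9, 1.0, -1.8]
width: 15.1
grasp_force: 30.0
```

```bash
python3 -c "
from h import *
need([599,-238.5,170],2.9,-0.07)"
```

```text
pos [ 599.7 -238.8  184.2] yaw_y 2.86 t 10.53 w 15.07 gf 30.0 F [ 0.9  1.  -1.8]
shift [ 0.0045 -0.0022  0.0471] turn [ 0.0004 -0.0001 -0.0004]
```

Emit:
step_arm([
  [[0.0005, -0.003, 0.007], [0, 0, 0], -0.9],
  [[0.001, -0.003, 0.013], [0, 0, 0], -0.9],
  [[0.0015, -0.003, 0.02], [0, 0, 0], -0.9],
  [[0.002, -0.003, 0.024], [0, 0, 0], -0.9],
  [[0.002, -0.003, 0.027], [0, 0, 0], -0.9],
  [[0.002, -0.003, 0.027], [0, 0, 0], -0.9],
])

```text
t: 11.03
ee_pos: [598.3, -238.8, 175.3]
orientation: [2.131, 2.239, -0.074]
ft_force: [1.0, -0.5, -1.2]
width: 15.2
grasp_force: 30.0
```

Emit:
step_arm([
  [[0.0005, 0, 0.006], [0, 0, 0], -0.9],
  [[0.001, 0, 0.012], [0, 0, 0], -0.9],
  [[0.0012, 0, 0.016], [0, 0, 0], -0.9],
  [[0.0015, 0, 0.02], [0, 0, 0], -0.9],
  [[0.0015, 0, 0.02], [0, 0, 0], -0.9],
])

```text
t: 11.45
ee_pos: [598.3, -238.7, 169.2]
orientation: [2.131, 2.239, -0.074]
ft_force: [0.2, -0.0, -1.4]
width: 15.3
grasp_force: 30.0
```

Emit:
step_arm([
  [[0.0005, 0, 0.005], [0, 0, 0], -0.9],
  [[0.001, 0, 0.01], [0, 0, 0], -0.9],
  [[0.0012, 0, 0.015], [0, 0, 0], -0.9],
  [[0.0015, 0, 0.02], [0, 0, 0], -0.9],
  [[0.0015, 0, 0.02], [0, 0, 0], -0.9],
])

```text
t: 11.87
ee_pos: [599.5, -239.3, 164.9]
orientation: [2.128, 2.237, -0.073]
ft_force: [-0.2, 0.1, 5.2]
width: 15.2
grasp_force: 30.0
```

Emit:
step_arm([
  [[0.0005, 0, 0.005], [0, 0, 0], -0.9],
  [[0.001, 0, 0.01], [0, 0, 0], -0.9],
  [[0.0012, 0, 0.015], [0, 0, 0], -0.9],
  [[0.0015, 0, 0.02], [0, 0, 0], -0.9],
  [[0.0015, 0, 0.02], [0, 0, 0], -0.9],
])

```text
t: 12.28
ee_pos: [599.6, -239.2, 158.9]
orientation: [2.128, 2.237, -0.072]
ft_force: [-0.0, 0.1, 4.8]
width: 15.4
grasp_force: 30.0
```

Emit:
step_arm([
  [[0.0005, 0, 0.005], [0, 0, 0], -0.9],
  [[0.001, 0, 0.01], [0, 0, 0], -0.9],
  [[0.0012, 0, 0.015], [0, 0, 0], -0.9],
  [[0.0015, 0, 0.02], [0, 0, 0], -0.9],
  [[0.0015, 0, 0.02], [0, 0, 0], -0.9],
])

```text
t: 12.7
ee_pos: [598.1, -238.5, 150.8]
orientation: [2.131, 2.24, -0.074]
ft_force: [1.0, 0.1, -1.2]
width: 15.7
grasp_force: 30.0
```

Emit:
step_arm([
  [[0.0003, 0, 0.004], [0, 0, 0], -0.9],
  [[0.0006, 0, 0.008], [0, 0, 0], -0.9],
  [[0.0008, 0, 0.012], [0, 0, 0], -0.9],
  [[0.0008, 0, 0.012], [0, 0, 0], -0.9],
])

```text
t: 13.03
ee_pos: [598.6, -238.9, 148.3]
orientation: [2.13, 2.239, -0.074]
ft_force: [-1.2, -0.8, 4.1]
width: 15.2
grasp_force: 30.0
```

Emit:
step_arm([
  [[0.0003, 0, 0.005], [0, 0, 0], -0.9],
  [[0.0006, 0, 0.01], [0, 0, 0], -0.9],
  [[0.0006, 0, 0.01], [0, 0, 0], -0.9],
])

```text
t: 13.28
ee_pos: [600.1, -239.9, 147.8]
orientation: [2.127, 2.236, -0.073]
ft_force: [-3.1, 0.8, 17.3]
width: 15.1
grasp_force: 30.0
```

```bash
python3 - <<'E'
from h import *
from workcell import *
need([599,-238.5,170],2.9,-0.07)
i={n:get_image(n)["pixels"][:,:,::-1] for n in("side","top")}
r=lambda im,x,y,w,h,k:cv2.resize(im[y:y+h,x:x+w],None,fx=k,fy=k,interpolation=cv2.INTER_CUBIC)
cv2.imwrite("pics/c7.png",np.hstack([r(i["side"],305,100,60,70,6.5),r(i["top"],435,110,60,70,6.5)]))
E
```

```text
pos [ 600.1 -239.9  147.8] yaw_y 2.86 t 13.28 w 15.14 gf 30.0 F [-3.1  0.8 17.3]
shift [-0.0006 -0.0032 -0.0741] turn [ 0.0024  0.0014 -0.0006]
```

The push stopped hard at TCP z≈148, about 19 mm below first contact. That matches the clip being home, so I'll unload, release and look.

Emit:
step_arm([
  [[-0.0004, 0, -0.006], [0, 0, 0], -0.9],
  [[-0.0006, 0, -0.009], [0, 0, 0], -0.8],
  [[-0.0006, 0, -0.009], [0, 0, 0], -0.65],
  [[-0.0006, 0, -0.009], [0, 0, 0], -0.6],
  [[-0.0006, 0, -0.009], [0, 0, 0], -0.4],
  [[-0.0006, 0, -0.009], [0, 0, 0], -0.2],
  [[-0.0006, 0, -0.009], [0, 0, 0], -0.2],
  [[-0.0006, 0, -0.009], [0, 0, 0], -0.2],
])

```text
t: 14.05
ee_pos: [598.1, -238.6, 147.0]
orientation: [2.131, 2.24, -0.075]
ft_force: [0.1, 0.2, 0.2]
width: 35.3
grasp_force: 0.0
```

Emit:
step_arm([
  [[-0.001, 0, -0.02], [0, 0, 0], -0.2],
  [[-0.004, 0, -0.06], [0, 0, 0], -0.2],
  [[-0.01, 0, -0.14], [0, 0, 0], -0.2],
  [[-0.018, 0, -0.25], [0, 0, 0], -0.2],
  [[-0.025, 0, -0.36], [0, 0, 0], -0.2],
  [[-0.032, 0, -0.45], [0, 0, 0], -0.2],
  [[-0.035, 0, -0.5], [0, 0, 0], -0.2],
  [[-0.035, 0, -0.5], [0, 0, 0], -0.2],
])

```text
t: 14.72
ee_pos: [600.5, -239.6, 303.8]
orientation: [2.125, 2.233, -0.069]
ft_force: [0.3, -0.6, 0.6]
width: 35.2
grasp_force: 0.0
```

```bash
python3 - <<'E'
from h import *
from workcell import *
need([599,-238.5,170],2.9,-0.07)
i={n:get_image(n)["pixels"][:,:,::-1] for n in("side","top")}
r=lambda im,x,y,w,h,k:cv2.resize(im[y:y+h,x:x+w],None,fx=k,fy=k,interpolation=cv2.INTER_CUBIC)
cv2.imwrite("pics/c7.png",np.hstack([r(i["side"],305,100,60,70,6.5),r(i["top"],435,110,60,70,6.5)]))
for a in("side",):print(px(a,[598,-237,103]),px(a,[598,-237,168]),px(a,[598,-210,115]),px(a,[598,-210,73]),px(a,[598,-237,177]))
print(px("top",[598,-237,177]),px("top",[598,-210,126]),px("top",[598,-264,126]))
E
```

```text
pos [ 600.5 -239.6  303.8] yaw_y 2.86 t 14.72 w 35.2 gf 0.0 F [ 0.3 -0.6  0.6]
shift [ 0.0362 -0.0081  0.4444] turn [ 0.0051  0.002  -0.0009]
[336.86079969 139.3672849 ] [337.56187885 120.80543445] [333.62645544 139.41458998] [333.24396825 151.09482875] [337.66215166 118.1506005 ]
[476.07418172 146.80701863] [455.94696309 152.45515051] [481.11555903 152.27766955]
```

View pics/c7.png

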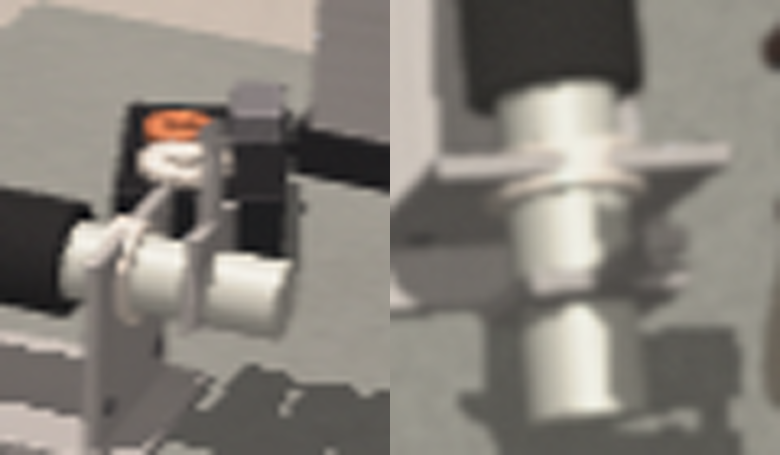

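The picture shows the clip in the groove. Its jaw tips are at px (333.8,150.8), against (333.2,151.1) predicted for home, and its tab top is at px (337.8,119.2), against (337.7,118.2). The gripper is well clear, so I'm handing in.

```bash
python3 -c "
from workcell import *
print(close_job())"
```

```text
the job is handed in; nothing more can be done
None
```

The larger retainer is snapped home in the shaft groove and released, the smaller one was left in its rack slot, and the job is handed in at about 15 s (limit 72 s); the hand-in returned no verdict.

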